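Sort salvaged parts into the bench trays

ROBOT

A 6-joint arm with a two-finger parallel gripper is mounted at the origin on the work surface. World frame = base frame: x ahead of the robot, y to its left, z up, the work surface at z = 0. Lengths are in mm, angles in degrees, forces in N, time in s.
With the tool pointing down it reaches from about 250 to 800 mm from the base axis. Payload 3.9 kg.
Tool frame: the origin (TCP) lies between the finger pads; the fingertips stand 11 mm ahead of it and the grasp point (between the pads) lies 8 mm behind it; z points along the fingers, y is the line along which they close (so a half turn about z gives the same grasp; the last joint's range is limited). The gripper opens to 85 mm and grips with 20 to 120 N. Pads are 22 mm wide; open, the fingers measure 114 mm over their backs; the gripper's body (76 mm by 85 mm) begins 54 mm behind the grasp point. The pads swing forward as they close: fully open they stand 13 mm farther back than shut.
Start: joints at [66.119, 14.897, -7.913, 67.191, 0, 90], TCP at [212.534, 480.047, 242.304] pointing down, gripper open.
Joint ranges: [-159.42, 159.42], [-47.68, 98.78], [-73.54, 78.23], [-108.79, 121.32], [-90, 84.71], [-180, 180]. Speed limits (degrees/s): [147.25, 147.25, 180, 180, 180, 180].

INTERFACE

Orientations are given as a 3x3 rotation matrix whose columns are the frame's x, y, z axes.
In Python, from cell import ctrl, jaws, capture, camera_info, status gives the robot as it stands. Calls block until the motion is done:
- ctrl.move_ptp(position, orientation): joint-space move of the TCP to a pose.
- ctrl.line_to(position, rot=None, v=150, contact_N=None): straight line of the TCP; rot=None keeps the orientation; v is the mean speed in mm/s. With contact_N (N) it stops when the force on the tool has changed by that much, and returns True; else False.
- ctrl.goto_joints(angles): joint-space move.
- jaws.gripper_to(opening): opening from 0.0 (shut) to 1.0 (fully open); the grip force is fixed at half the most; returns when the fingers have stopped.
- ctrl.hold(seconds).
- ctrl.ik(position, orientation): joint angles nearest the present ones, or None.
- capture(name): name is "scene" or "top"; returns the picture (480x640x3 uint8, red, green, blue); there is no depth.
- camera_info(name): a dict with "fx", "fy", "cx", "cy" (pixels), "k1" (the pictures are not rectified: a ray, as slopes to the right and down, at radius r is drawn at 1 + k1 r^2 times it, then the intrinsics apply), "R" (3x3) and "t" (3): a world point X has camera coordinates R X + t. Camera axes: x right, y down, z forward; pixel columns grow to the right and rows downward; lengths in mm; the calibration is good to about 2 mm. A picture is of the moment at which its call begins. camera_info takes no time and is no camera call.
A pose or a line that the arm cannot do raises ctrl.PlanningError and nothing moves.
- ctrl.finish_job(): hands the job in; it is judged then, once.
Readings, each from a call of its own:
- status.read_time_s(): time.
- status.read_q(): joint angles.
- status.read_joint_velocities(): joint speeds.
- status.read_joint_efforts(): joint torques, N m.
- status.read_position(): TCP position.
- status.read_orientation(): TCP orientation.
- status.read_wrist_force(): force on the tool from outside, world axes, zero at the start.
- status.read_moment(): the same for the moment, N m.
- status.read_grip_width(): opening from 0.0 (shut) to 1.0 (fully open).
- status.read_grip_force(): force on a finger pad.
Only numpy, scipy, OpenCV 4.12 (cv2) and the standard library are available. Lean on these libraries where they do the work, as an engineer would, in place of code of your own. Each camera call takes 0.05 s, during which the arm holds its last target. There are 200 camera calls.

TASK

Sort the five salvaged parts on the green mat into the trays by kind, going by what each part is and not by its colour: both capacitors in the yellow tray, both relays in the red tray, and the silver heat sink in the empty bay of the blue tray. Only one part goes in each bay, standing upright flat on the tray's floor; leave the dark heat sink already in the blue tray where it is.

Things in the scene. Friction and masses are not known exactly. Their poses are not given: they have to be found in the camera images.
- capacitor_black: Electrolytic capacitor: upright round can with a black sleeve and a bare aluminium top, 30 mm diameter, 45 mm tall, standing loose on the green mat. Origin: centre of the underside; z up along the can.
- capacitor_blue: Electrolytic capacitor: upright round can with a blue sleeve and a bare aluminium top, 25 mm diameter, 40 mm tall, standing loose on the green mat. Origin: centre of the underside; z up along the can.
- relay_white: Plug-in relay: upright block with a white case on a black foot and a small red mark on top, 28 (x) x 22 (y) x 36 (z) mm, loose on the green mat. Origin: centre of the underside; z up.
- relay_orange: Plug-in relay: upright block with an orange case on a black foot and a small green mark on top, 28 (x) x 22 (y) x 36 (z) mm, loose on the green mat. Origin: centre of the underside; z up.
- heatsink_silver: Heat sink: bright silver upright finned metal extrusion, 40 (x) x 26 (y) x 36 (z) mm; six parallel full-height fins, 7.5 mm apart, stand across x, the two outer ones forming flat 26 mm wide faces at x = +20 and -20 mm. Loose on the green mat; it is to be sorted. Origin: centre of the underside; z up.
- heatsink_black: Heat sink: dark upright finned metal extrusion, 40 (x) x 26 (y) x 36 (z) mm; six parallel full-height fins, 7.5 mm apart, stand across x, the two outer ones forming flat 26 mm wide faces at x = +20 and -20 mm. Already sorted: it stands loose in the -y bay of the blue tray and stays there. Origin: centre of the underside; z up.
- tray_yellow: Yellow shallow tray for capacitors, fixed on the mat (top at z = 2 mm), 74 (x) x 136 (y) x 10 mm high, walls 4 mm, floor 3 mm. A 4 mm divider along x at y = 0 makes two open bays, each 66 (x) x 62 (y) mm inside, 7 mm deep, centred at y = +33 and -33 mm. Origin: centre of the underside; z up.
- tray_red: Red shallow tray for relays, fixed on the mat (top at z = 2 mm), 74 (x) x 136 (y) x 10 mm high, walls 4 mm, floor 3 mm. A 4 mm divider along x at y = 0 makes two open bays, each 66 (x) x 62 (y) mm inside, 7 mm deep, centred at y = +33 and -33 mm. Origin: centre of the underside; z up.
- tray_blue: Blue shallow tray for heat sinks, fixed on the mat (top at z = 2 mm), 74 (x) x 136 (y) x 10 mm high, walls 4 mm, floor 3 mm. A 4 mm divider along x at y = 0 makes two open bays, each 66 (x) x 62 (y) mm inside, 7 mm deep, centred at y = +33 and -33 mm. Origin: centre of the underside; z up. The dark heat sink occupies the bay at y = -33 mm.
Mind the look-alikes: they are no part of the job. Of the things that look like the relay_orange, take the one that is farthest to the robot's left at the start. What is shaped like the heatsink_silver but pink is not meant.

How it is judged:
By the outcome, as a careful person would: the job done as asked, in the order asked, and still so for the second after the job is handed in, with the robot touching nothing.
It also fails if it takes over 109 s, if anything falls off the work surface, if the arm or the gripper's body presses on something with over 40 N, if the wrist force passes 120 N, or if a joint passes its speed limit or range.

## Working session

There is one attempt and no reset: what is moved stays moved. The work goes in short steps, each a Python script; the robot and the scene stay as the last script left them, time stands still between calls to the robot, and variables do not carry over. Pictures are saved under pics/ and viewed, at most 14 in all, crops included, and the job is handed in when it is done.

```bash
mkdir -p pics; ls
python3 - <<'E'
from cell import *
import cv2
for n in("scene","top"):
    cv2.imwrite(f"pics/{n}0.png",capture(n)[:,:,::-1]); i=camera_info(n); print(n,i)
print(status.read_time_s())
E
```

```text
pics
scene {'fx': 556.2416202364645, 'fy': 556.2416202364645, 'cx': 318.2623836082908, 'cy': 232.80814486495493, 'k1': -0.015072734538470944, 'R': array([[ 0.43420507,  0.9007828 ,  0.00750408],
       [ 0.52275544, -0.24518258, -0.81646326],
       [-0.73361619,  0.35843529, -0.57734862]]), 't': array([-177.76542207, -270.62683743, 1397.22908883])}
top {'fx': 578.5053186007699, 'fy': 578.5053186007699, 'cx': 321.4899436382995, 'cy': 245.20597513883456, 'k1': -0.025957299435134563, 'R': array([[-0.00874182, -0.99981073, -0.01738046],
       [-0.98557203,  0.01155278, -0.1688618 ],
       [ 0.16903063,  0.01565353, -0.98548649]]), 't': array([-34.53969353, 530.29958999, 961.82462162])}
0.1
```

View pics/scene0.png

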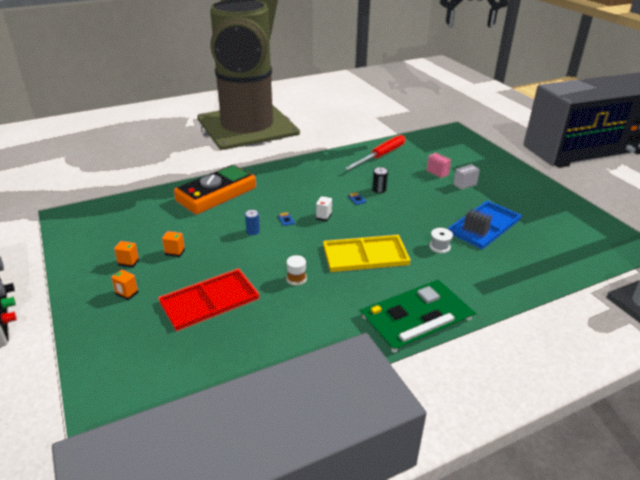

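View pics/top0.png

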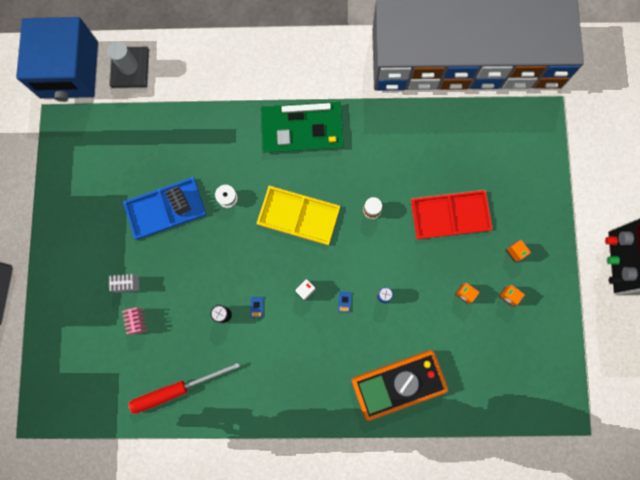

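The scene picture shows the arm clear of the table. In the top view (image left is the robot's left):
- **Capacitors:** black (221,314) and blue (386,295).
- **White relay:** (305,289).
- **Orange blocks:** (467,293), (512,295) and (518,251).
- **Heat sinks:** silver (123,283), pink (133,320), dark (177,201).
- **Trays:** blue (165,208), yellow (299,215), red (452,214).

Things that could be mistaken for a wanted part:
- **Orange relay:** the leftmost of the three, (467,293), is the one wanted.
- **Silver heat sink:** the pink one at (133,320) is not meant.
- **Capacitors:** the white/brown bottle (373,208) and the spool (226,195) are neither.

I'll check the choice in close crops.

Run:
```python
import cv2
def crop(n,x,y,w,h,s,out):
    im=cv2.imread(f"pics/{n}0.png")[y:y+h,x:x+w]
    im=cv2.resize(im,None,fx=s,fy=s,interpolation=cv2.INTER_CUBIC)
    for k in range(0,w,20): 
        cv2.putText(im,str(x+k),(int((k+.5)*s),8),0,.32,(255,255,255)); cv2.line(im,(int((k+.5)*s),10),(int((k+.5)*s),16),(255,255,255))
    for k in range(0,h,20): 
        cv2.putText(im,str(y+k),(8,int((k+.5)*s)+4),0,.32,(255,255,255)); cv2.line(im,(0,int((k+.5)*s)),(7,int((k+.5)*s)),(255,255,255))
    cv2.imwrite(f"pics/{out}.png",im)
crop("top",100,175,220,160,3.6,"tL"); crop("top",320,175,220,160,3.6,"tR")
crop("scene",100,190,200,145,4,"sL"); crop("scene",290,145,240,135,3.3,"sR")
```

```text
(no output)
```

View pics/tL.png

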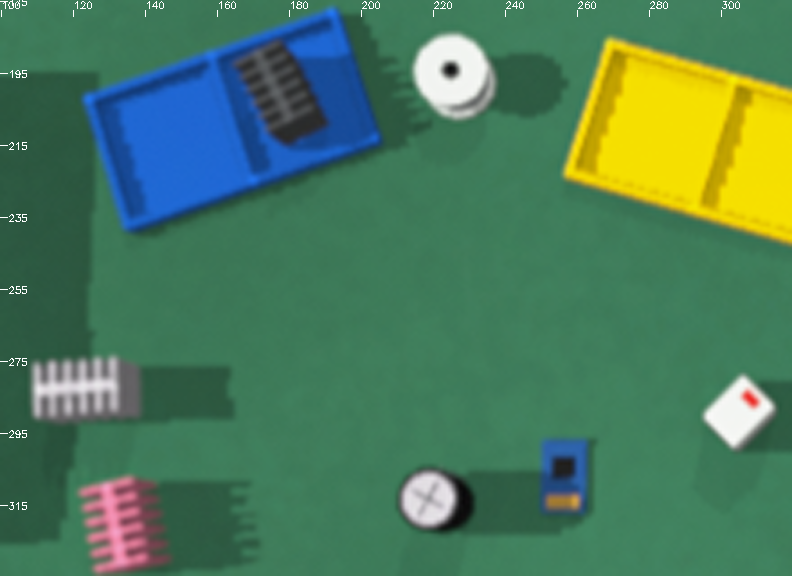

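View pics/tR.png

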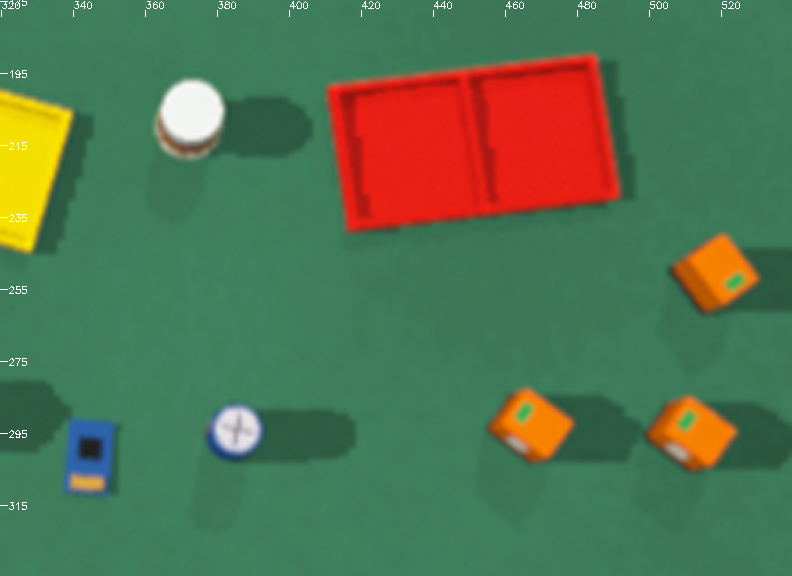

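View pics/sL.png

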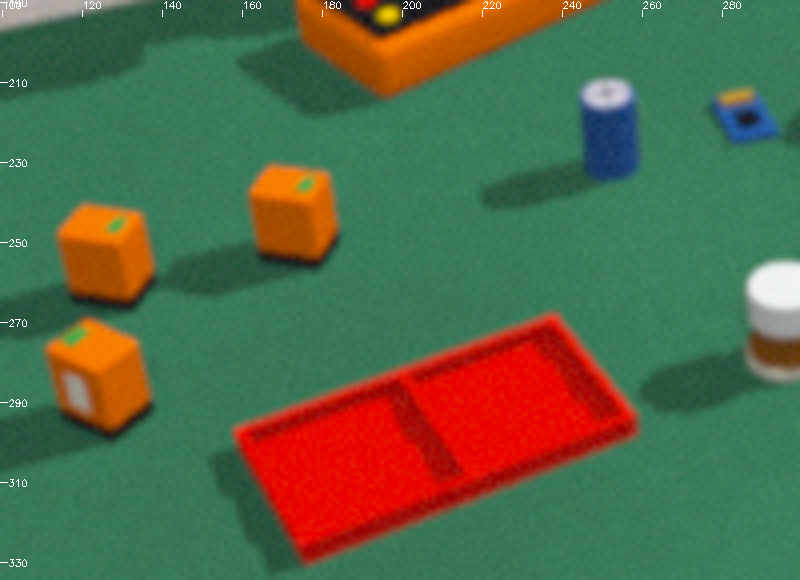

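View pics/sR.png

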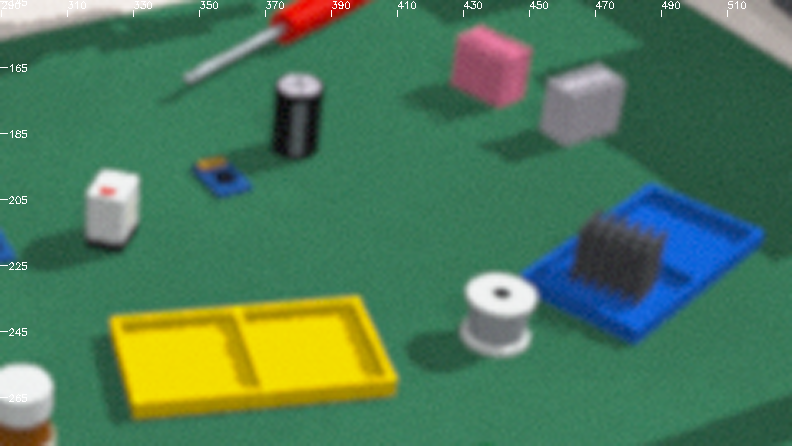

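The crops settle the choices. The wanted orange relay is the leftmost block (467,293), with a green mark and a black foot. The silver sink is at (121,282), its fins running up the image, and the pink sink is separate. The black can's top is at (219,313) and the blue can's at (385,294). The white relay is at (305,289). The blue tray's left bay is empty. Next I triangulate these points.

```bash
cat > lib.py <<'E'
import numpy as np, cv2
from cell import *
def T(s,o,p): return np.array(o)+np.array(p)/s-.5
tL=lambda *p:("top",T(3.6,(100,175),p)); tR=lambda *p:("top",T(3.6,(320,175),p))
sL=lambda *p:("scene",T(4,(100,190),p)); sR=lambda *p:("scene",T(3.3,(290,145),p))
def ray(n,p):
    c=camera_info(n); K=np.array([[c['fx'],0,c['cx']],[0,c['fy'],c['cy']],[0,0,1]])
    u=cv2.undistortPoints(np.array([[p]],float),K,np.array([c['k1'],0,0,0.]))[0,0]
    d=c['R'].T@np.array([*u,1]); return -c['R'].T@c['t'], d/np.linalg.norm(d)
def tri(*obs):
    P=[(o,np.eye(3)-np.outer(d,d)) for o,d in (ray(*x) for x in obs)]
    X=np.linalg.solve(sum(M for _,M in P),sum(M@o for o,M in P))
    return X,max(np.linalg.norm(M@(X-o)) for o,M in P)
def atz(ob,z):
    o,d=ray(*ob); return (o+d*(z-o[2])/d[2])[:2]
E
cat > meas.py <<'E'
from lib import *
np.set_printoptions(precision=1,suppress=True)
for n,a,b,z in [("cblack",tL(429,499),sR(300,85),47),("cblue",tR(236,431),sL(607,95),42),
 ("white",tL(739,411),sR(115,189),38),("orange",tR(533,423),sL(292,188),38),("silver",tL(76,387),sR(585,81),38)]:
    print(n,*tri(a,b),atz(a,z),atz(b,z))
def ang(p,q,z): d=atz(q,z)-atz(p,z); return np.degrees(np.arctan2(d[1],d[0])),np.hypot(*d)
print("white short",ang(tL(743,376),tL(774,408),38),ang(tL(703,413),tL(737,449),38),"long",ang(tL(743,376),tL(703,413),38))
print("orange short",ang(tR(527,389),tR(494,420),38),"long",ang(tR(527,389),tR(573,424),38))
print("silver x",ang(tL(35,388),tL(117,384),38))
for n,t,s in [("blue",[tL(127,231),tL(84,97),tL(333,8),tL(380,143)],[sR(655,185),sR(763,232),sR(637,334),sR(524,270)]),
 ("yellow",[tL(566,177),tL(608,38),tR(72,109),tR(33,250)],[sR(361,297),sR(396,379),sR(133,405),sR(110,318)]),
 ("red",[tR(349,231),tR(328,88),tR(596,55),tR(620,198)],[sL(556,315),sL(638,420),sL(303,548),sL(234,431)])]:
    X=[tri(a,b) for a,b in zip(t,s)]; C=np.array([x[0] for x in X]); print(n,C.mean(0),"z",C[:,2],"res",max(x[1] for x in X))
    P=np.array([atz(a,12) for a in t]); c=P.mean(0); y=(P[0]+P[1]-P[2]-P[3])/2; L=np.hypot(*y); y/=L
    print(" top-only c",c,"L",L,"yaw",np.degrees(np.arctan2(-y[0],y[1])),"bays +y",c+33*y,"-y",c-33*y)
E
python3 meas.py
```

```text
cblack [413.7 136.5  46.3] 0.45563977966602165 [413.9 136.8] [414.8 135.3]
cblue [ 443.6 -149.2   40.2] 0.6931401322472265 [ 443.7 -148.4] [ 445.9 -150.6]
white [455.5 -10.   34.2] 0.10081945081608096 [455.1 -10.3] [460.9 -12.6]
orange [ 446.4 -292.5   34.4] 0.7429260095888174 [ 446.3 -290.9] [ 451.1 -293.9]
silver [469.4 311.5  36.7] 1.24445112223109 [469.9 312.2] [471.3 308.2]
white short (np.float64(-136.44707512705108), np.float64(21.546822396549626)) (np.float64(-136.97129004464477), np.float64(23.879829859865247)) long (np.float64(132.4461959896664), np.float64(26.186808291601256))
orange short (np.float64(131.67564886262338), np.float64(22.130032487811427)) long (np.float64(-128.8753679822358), np.float64(27.1825130343542))
silver x (np.float64(-87.76489212294231), np.float64(40.28385766750448))
blue [609.  249.1  10.3] z [ 9.4 10.8  8.7 12.3] res 1.727026450177956
 top-only c [608.7 248.9] L 134.54581161731502 yaw 19.284860530282465 bays +y [597.8 280. ] -y [619.6 217.7]
yellow [593.1   2.   11.4] z [10.7 12.1 11.5 11.3] res 1.2381914611748843
 top-only c [593.2   2.4] L 135.62023409612178 yaw -16.64943253070123 bays +y [602.6  34. ] -y [583.7 -29.3]
red [ 590.3 -275.     9.9] z [ 9.8  8.8 10.7 10.3] res 0.5101646252694075
 top-only c [ 589.9 -274.3] L 136.97600935026054 yaw 6.43533141512324 bays +y [ 586.2 -241.5] -y [ 593.6 -307.1]
```

```bash
cat >> lib.py <<'E'
def rot(a):
    a=np.radians(a); y=np.array([np.cos(a),np.sin(a),0]); z=np.array([0,0,-1.]); return np.column_stack([np.cross(y,z),y,z])
def go(x,y,z,a):
    q0=np.array(status.read_q()); c=[]
    for k in (0,180):
        q=ctrl.ik([x,y,z],rot(a+k))
        if q is not None: c.append((np.abs(np.array(q)-q0).max(),a+k))
    a=min(c)[1]; ctrl.move_ptp([x,y,z],rot(a))
def pick(x,y,a,z,op):
    go(x,y,z+70,a); jaws.gripper_to(op)
    ctrl.line_to([x,y,z],v=150); jaws.gripper_to(0.0)
    print("grip mm",status.read_grip_width()*85,"N",status.read_grip_force(),"wrist",np.round(status.read_wrist_force(),1))
    ctrl.line_to([x,y,z+70],v=200)
def place(x,y,a,z,w):
    "z: TCP height at grasp on the mat; the tray floor is 3 mm higher"
    go(x,y,z+70,a); ctrl.line_to([x,y,z+7],v=150)
    hit=ctrl.line_to([x,y,z+2],v=15,contact_N=4); print("touch",hit,"at",status.read_position()[2]-z)
    jaws.gripper_to((w+18)/85); ctrl.line_to([x,y,z+80],v=200); print("t",status.read_time_s())
E
python3 - <<'E'
from lib import *
pick(469.6,311.5,-87.8,22,.8)
print("holding mm",status.read_grip_width()*85,status.read_time_s())
place(597.8,280,19.3,22,40)
cv2.imwrite("pics/a.png",capture("top")[150:350,90:330,::-1]); print(status.read_q())
E
```

```text
grip mm 38.24331574368405 N 61.16284489631653 wrist [-0.4 -0.6  5.3]
holding mm 39.287291280475486 3.1917
touch True at 4.429437795129413
t 5.9667
[ 2.50975365e+01  3.26750472e+01 -1.16641886e+00  5.63200884e+01
  2.27758579e-03  9.57825758e+01]
```

Run:
```python
from lib import *
pick(413.8,136.4,-16.6,26,.6)
place(602.6,34,-16.6,26,30)
go(450,-100,180,0)
a=cv2.resize(capture("scene")[150:280,300:540,::-1],None,fx=3.2,fy=3.2,interpolation=2)
cv2.imwrite("pics/b.png",a)
```

```text
grip mm 28.133461821554977 N 59.04957890510559 wrist [-0.7  0.3  6. ]
touch True at 4.237113038761759
t 11.2333
```

View pics/b.png

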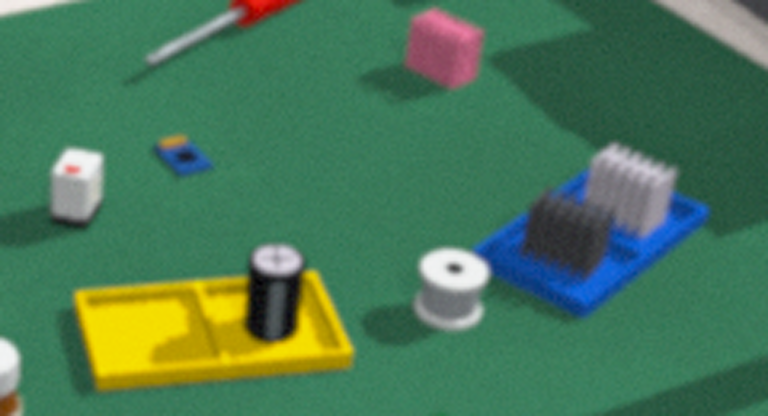

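The crop shows the silver sink upright in the empty blue bay (630,190). The black can stands in the yellow +y bay (275,295). Next are the blue can and the two relays.

Run:
```python
from lib import *
pick(443.9,-149,-16.6,24,.55)
place(583.7,-29.3,-16.6,24,25)
pick(455.8,-10.3,43.3,22,.55)
place(586.2,-241.5,6.4,22,22)
pick(446.8,-292,-48.6,22,.55)
place(593.6,-307.1,6.4,22,22)
go(350,0,300,0)
q=list(status.read_q()); q[0]=100; ctrl.goto_joints(q)
for n,(x,y,w,h) in dict(scene=(110,170,440,170),top=(100,170,440,170)).items():
    cv2.imwrite(f"pics/f_{n}.png",cv2.resize(capture(n)[y:y+h,x:x+w,::-1],None,fx=1.8,fy=1.8,interpolation=2))
```

```text
grip mm 23.37753867951715 N 58.71164560317993 wrist [-0.6  0.3  6.7]
touch True at 4.4296499932898215
t 16.7917
grip mm 20.855104616050472 N 59.227352142333984 wrist [-0.7 -0.1  6.6]
touch True at 4.219051244767989
t 22.2
grip mm 21.044402558075625 N 59.256725907325745 wrist [-0.4 -1.1  6. ]
touch True at 3.981402820770846
t 27.25
```

View pics/f_scene.png

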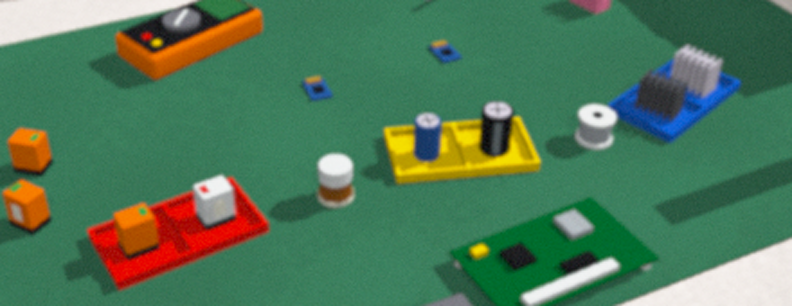

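View pics/f_top.png

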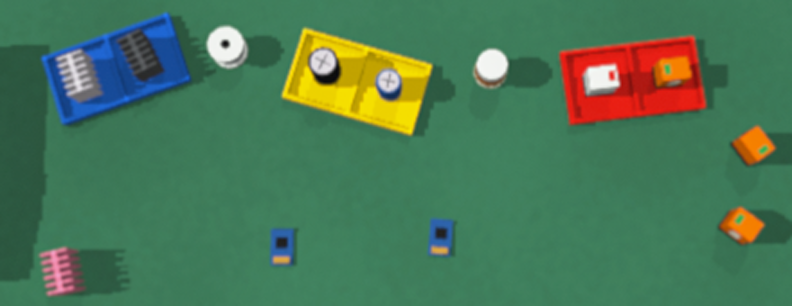

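Both pictures show all five parts upright in their own bays. In the top crop they are silver (77,75), black can (324,65), blue can (388,84), white relay (602,78) and orange relay (673,72). The dark sink and the look-alikes have not moved.

```bash
python3 -c "
from cell import *
print(ctrl.finish_job())"
```

```text
the job is handed in; nothing more can be done
None
```

The job is handed in: both capacitors are in the yellow tray, both relays in the red tray and the silver heat sink in the blue tray's empty bay, each upright in its own bay, placed in about 27 s.

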